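# Check a washer's vibration pad with a hardness gauge

## Robot

A 6-joint arm with a two-finger parallel gripper is mounted at the origin on a cart in front of the work surface, level with it; the furniture and walls round the work are solid. World frame = base frame: x ahead of the robot, y to its left, z up, the work surface at z = 0. Lengths are in mm, angles in rad, forces in N, time in s.
With the tool pointing down it reaches from about 350 to 975 mm from the base axis. Payload 7.1 kg.
Tool frame: the origin (TCP) lies midway between the tips of the shut fingers; the grasp point (between the pads) lies 19 mm behind it; z points along the fingers, y is the line along which they close (so a half turn about z gives the same grasp; the last joint's range is limited). The gripper opens to 88 mm and grips with 3 to 60 N. Pads are 20 mm wide; open, the fingers measure 115 mm over their backs; the gripper's body (75 mm by 178 mm) begins 61 mm behind the grasp point.
Start: joints at [-1.222, 0.423, 1.63, -0, 1.089, -0.019], TCP at [224.743, -583.177, 222.675] pointing down, gripper open.
Joint ranges: [-3, 3], [-0.9, 2.11], [0.09, 2.58], [-1.31, 4.45], [0.11, 2.69], [-2.54, 2.54]. Speed limits (rad/s): [2.39, 2.39, 3.01, 3.14, 3.14, 3.14].

## Interface

Orientations are given as a rotation vector (axis times angle).
In Python, from workcell import status, eyes, ticket gives the robot as it stands.
- The arm moves only by the shell command python3 -m jog 'ROWS' [OPENING]. ROWS is a JSON object with one list for each field, all of the same length, 1 to 5, a row being the entries at one place: tx, ty, tz (the shift in fractions of the full range, 1 being 80 cm), drx, dry, drz (a rotation vector in normalised numbers (1 is 2 pi rad)); each row shifts and turns the commanded pose from where the row before left it, along the tool's axes as they then stand; what a row does not reach is not made up. A row lasts 1/12 s, in which the tool goes at most 41.7 mm and 0.125 rad, less where a joint would pass 70% of its speed; a pose out of reach is approached as far as the arm can. OPENING is the finger opening in mm, set as the command begins (- or left out keeps the last). The fingers move at their own pace and stop on an object; the grip force is fixed at half the most. Time passes only in rows, so rows that do not move let the fingers close. It prints the time, the measured TCP pose, the force, the opening and the grip force at its end. Input that does not fit is refused with a message, and nothing moves.
- status.get_obs(): the state, without advancing time (a new reading comes with each control period).
- eyes.get_image(name): name is "scene" or "top" or "wrist"; returns a dict with "img" (400x640x3 uint8, red, green, blue), "range_z" (400x640 float32, mm along the optical axis (not along the pixel's ray), 0 where there is no reading), "fx", "fy", "cx", "cy" (pixels), "R" (3x3) and "t" (3): a world point X has camera coordinates R X + t. Camera axes: x right, y down, z forward; pixel columns grow to the right and rows downward; lengths in mm; the calibration is good to about 2 mm. A picture is of the moment at which its call begins.
- ticket.close_job(): hands the job in; it is judged then, once.
The state is a dict: "t": time; "qpos": joint angles; "qvel": joint speeds; "joint_torque": joint torques, N m; "ee_pos": TCP position; "orientation": TCP orientation; "ft_force": force on the tool from outside, world axes, zero at the start; "moment": the same for the moment, N m; "width": finger opening in mm; "grasp_force": force on a finger pad.
Only numpy, scipy, OpenCV 4.12 (cv2) and the standard library are available. Lean on these libraries where they do the work, as an engineer would, in place of code of your own. Each camera call takes 0.05 s, during which the arm holds its last target. There are 200 camera calls.

## Task

Check the rubber hardness of the round, cup-shaped washing-machine pad: take the hardness gauge out of its rest and first verify it on the reference block, holding it upright inside the marked ring and pressed lightly (10 to 20 N), so that its foot sits flat on the rubber, for about a second. Then hold it in the same way inside the marked ring on the floor of the round pad's cup, and finish while still holding it there, upright, foot flat and lightly pressed, for the reading. Do not shift the pad, the block or the things around them.

Things in the scene. Friction and masses are not known exactly. Their poses are not given: they have to be found in the camera images.
- gauge: pocket hardness gauge, 0.2 kg, upright in its rest: grey box case 28 thick (x), 44 wide (y), 76 tall, round dial on the -x face, grips on its flat +-y sides; below it a steel stem, 18 across, 22 long, ends in the flat foot. Origin: centre of the foot's underside, z up along the gauge; case z = 22 to 98, cap to 102 mm. Grip from above across the 44 mm width, sides flat from z = 27 to 93 mm
- gauge_foot: the flat round presser foot, 18 mm across, fixed to the gauge; origin at the centre of its underside (the same point as the gauge's origin), axes as the gauge's
- indenter (a joint): spring-loaded pin, 3 mm thick, standing 2.5 mm out of the foot's centre: 0 = out, 0.0025 m = in level with the foot. It yields at 1 N and takes 2.8 N more for each mm. Its tip sinks nearly 1 mm into rubber, so the foot comes flat on the rubber, the pin in by about 1.6 mm, at a push of about 6 N; from there the push rises steeply. 25 N or more spoils the reading
- rest: turned dark steel rest for the gauge, round, 70 mm across, 34 mm high, fixed to the worktop; its upright bore, 22 mm across and 28 mm deep, takes the gauge's stem (2 mm play all round) and the case stands on its top face. Origin: centre of its underside
- ref_block: reference block: a loose round steel puck, 54 mm across, 14 mm high, 0.3 kg, with a black rubber disc 43 mm across let into its top. Origin: centre of its underside
- ref_spot (a point): centre of the marked ring (light grey line, 30 mm inside diameter) on the block's rubber, on top of the block, 14 mm above the worktop; the whole foot belongs inside the ring
- cup_pad: the pad to be checked: a loose round black rubber vibration pad, 72 mm across, 22 mm high, 0.15 kg, with a round cup in its top 50 mm across and 10 mm deep (for the machine's foot); wall 11 mm, floor 12 mm thick. Origin: centre of its underside. It may lie in either of two places, the square pad in the other
- pad_spot (a point): centre of the marked ring (light grey line, 30 mm inside diameter) on the floor of the round pad's cup, 12 mm above the worktop; the whole foot belongs inside the ring
- square_pad: bystander: a loose square black rubber pad with ribs, 72 x 72 x 22 mm, no cup and no ring; not to be moved. Origin: centre of its underside
- thread_spool_1: bystander: reel of thread, 28 x 41 x 42 mm, behind the pads; not to be moved. Origin: centre of its underside
- thread_spool_2: bystander: reel of thread, 28 x 41 x 42 mm, behind the pads; not to be moved. Origin: centre of its underside

How it is judged (in metres and radians):
On the way:
1. the gauge is held upright inside the ring of the reference block with its foot flat on the rubber, lightly pressed, for half a second (contact force between gauge_foot and ref_block above 1 N and contact force between gauge and ref_block below 25 N and horizontal distance between gauge_foot and ref_spot below 0.006 m and angle between gauge's own z axis and vertical below 0.07 rad and contact force between the fingers and gauge above 1 N), for 0.5 s.
At the end, for the whole second after the job is handed in: Still held in the gripper, the gauge's foot is flat on the round pad's cup floor (over 1 N on the foot itself beside the indenter, under 25 N in all), within 6 mm of the ring's centre, upright within 0.07 rad, still; pad and block within 15 mm of where they were (contact force between gauge_foot and cup_pad above 1 N and contact force between gauge and cup_pad below 25 N and horizontal distance between gauge_foot and pad_spot below 0.006 m and angle between gauge's own z axis and vertical below 0.07 rad and contact force between the fingers and gauge above 1 N and linear speed of gauge below 0.01 m/s and distance of each of cup_pad, ref_block from where it was at the start of the episode below 0.015 m); the arm keeps its last pose, push and grip.
It fails at once if the gauge is pressed hard (over 40 N) on the pad or the block (contact force between gauge and cup_pad above 40 N or contact force between gauge and ref_block above 40 N).
It fails at once if a bystander is moved by more than 15 mm (distance of any of square_pad, thread_spool_1, thread_spool_2 from where it was at the start of the episode above 0.015 m).
It fails at once if the pad or the block is shifted by more than 15 mm (distance of any of cup_pad, ref_block from where it was at the start of the episode above 0.015 m).
It also fails if it takes over 54 s, if anything falls off the work surface, if the arm or the gripper's body presses on something with over 40 N, if the wrist force passes 120 N, or if a joint passes its speed limit or range.

## Working session

There is one attempt and no reset: what is moved stays moved. The work goes in short steps, Python scripts to look and compute and a shell command to move; the robot and the scene stay as the last step left them, time stands still between calls to the robot, and variables do not carry over. Pictures are saved under pics/ and viewed, at most 10 in all, crops included, and the job is handed in when it is done.

```bash
mkdir -p pics; cat > h.py <<'E'
import numpy as np,cv2
from workcell import status,eyes,ticket
def save(n,f,crop=None,s=1):
    d=eyes.get_image(n);np.savez('pics/'+f+'.npz',**d);show(f,crop,s);return d
def show(f,crop=None,s=1):
    im=np.load('pics/'+f+'.npz')['img'][:,:,::-1]
    if crop: im=im[crop[1]:crop[3],crop[0]:crop[2]]
    if s!=1: im=cv2.resize(im,None,fx=s,fy=s,interpolation=cv2.INTER_CUBIC)
    cv2.imwrite('pics/%s_%s.png'%(f,'full' if not crop else '_'.join(map(str,crop))),im)
def at(f,u,v,z=None):
    d=np.load('pics/'+f+'.npz');r=np.array([(u-d['cx'])/d['fx'],(v-d['cy'])/d['fy'],1])
    R,t=d['R'],d['t']
    c=-R.T@t;w=R.T@r
    if z is None: return c+w*d['range_z'][int(round(v)),int(round(u))]
    return c+w*(z-c[2])/w[2]
E
python3 - <<'E'
from h import *
d=save('top','top0');print(d['t'],d['R'],d['fx'])
d=save('scene','sc0')
o=status.get_obs();print(o)
E
```

```text
[ -61.77795235  504.56459047 1141.3486043 ] [[ 0.01137229 -0.99987764  0.01074138]
 [-0.99824367 -0.01197698 -0.05801839]
 [ 0.05813994 -0.01006271 -0.99825773]] 406.64806941509346
{'t': 0.1, 'qpos': array([-1.22200113e+00,  4.23760688e-01,  1.63057546e+00, -2.56656348e-05,
        1.08860962e+00, -1.90137444e-02]), 'qvel': array([ 0.00028707, -0.00217644, -0.003718  , -0.00053922,  0.00318993,
        0.00012811]), 'joint_torque': array([-7.62813597e-04, -5.45613992e+01, -2.74322909e+01,  6.45265239e-02,
        1.88211602e-02,  5.34299517e-06]), 'ee_pos': array([ 224.57553301, -582.73763955,  221.99674152]), 'orientation': array([-3.08730451e+00, -5.74276735e-01,  3.83943656e-04]), 'ft_force': array([-0.97883499,  0.15381685,  0.0320671 ]), 'moment': array([ 0.00389864, -0.04087163,  0.02017122]), 'grasp_force': 0.0, 'width': 87.73931157033553}
```

View pics/top0_full.png

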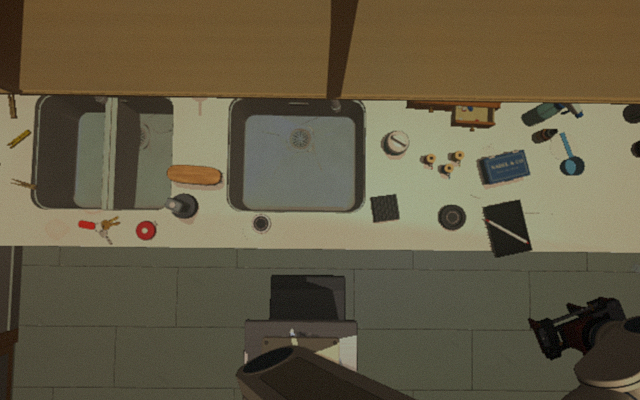

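View pics/sc0_full.png

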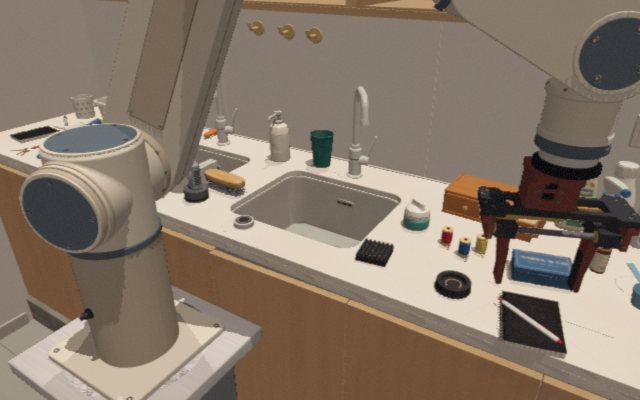

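The top view shows the gauge in its rest at about (182,205), the block at (262,224), the round pad at (452,217) and the square pad at (384,208). The scene view agrees.

```bash
python3 - <<'E'
from h import *
a=np.load('pics/top0.npz')['img'][:,:,::-1]
cr=[(150,180),(230,190),(420,183)]
ims=[cv2.resize(a[y:y+66,x:x+66],None,fx=6,fy=6,interpolation=cv2.INTER_CUBIC)[:, :] for x,y in cr]
cv2.imwrite('pics/c3.png',cv2.resize(np.hstack(ims),(798,266)))
for f,pts in {'top0':[(262,224,14),(452,217,22),(384,208,22),(182,205,34)],'sc0':[(244,222,14),(453,284,22),(196,195,34),(196,170,100)]}.items():
    for u,v,z in pts: print(f,u,v,at(f,u,v,z).round(1),at(f,u,v).round(1))
# top z clusters near gauge
d=np.load('pics/top0.npz')
for v in range(192,220,3): print(v,[at('top0',u,v).round(0).astype(int).tolist() for u in range(166,200,4)])
E
```

```text
top0 262 224 [424.3 113.2  14. ] [424.3 113.4  12.8]
top0 452 217 [ 450.2 -423.9   22. ] [ 450.3 -427.2   11.9]
top0 384 208 [ 473.4 -231.2   22. ] [ 473.6 -232.3   15. ]
top0 182 205 [474.8 333.8  34. ] [472.5 310.5 104.1]
sc0 244 222 [418.6 108.6  14. ] [419.7 109.6  13.1]
sc0 453 284 [ 437.6 -430.8   22. ] [ 452.2 -427.7   11.2]
sc0 196 195 [438.3 295.6  34. ] [449.6 308.4  25.8]
sc0 196 170 [458.4 304.7 100. ] [467.9 315.3  94. ]
192 [[525, 465, -196], [525, 451, -193], [513, 371, -4], [513, 359, -4], [513, 347, -1], [514, 336, -3], [514, 325, -4], [514, 313, -3], [514, 300, 2]]
195 [[515, 466, -198], [515, 451, -196], [505, 371, -4], [503, 348, 29], [503, 336, 29], [503, 324, 32], [504, 319, 15], [505, 312, 1], [505, 301, -4]]
198 [[505, 464, -194], [490, 341, 107], [494, 356, 35], [494, 345, 37], [494, 335, 33], [494, 323, 35], [495, 312, 34], [496, 307, 16], [497, 300, 0]]
201 [[495, 462, -191], [482, 340, 110], [483, 331, 106], [483, 322, 102], [485, 327, 55], [486, 323, 33], [486, 313, 32], [486, 302, 30], [488, 300, -1]]
204 [[474, 350, 110], [474, 338, 116], [475, 329, 112], [475, 319, 109], [475, 310, 107], [476, 310, 72], [478, 312, 33], [478, 300, 35], [479, 298, 6]]
207 [[467, 351, 106], [467, 339, 111], [467, 328, 112], [467, 319, 110], [467, 311, 103], [468, 311, 70], [470, 312, 32], [470, 300, 34], [470, 297, 7]]
210 [[461, 392, -6], [459, 342, 103], [459, 330, 106], [459, 319, 110], [460, 315, 91], [461, 315, 57], [461, 312, 30], [461, 299, 36], [462, 300, -2]]
213 [[452, 390, -1], [453, 380, -3], [452, 356, 32], [452, 324, 93], [453, 334, 31], [453, 322, 35], [453, 312, 32], [453, 305, 17], [454, 299, -1]]
216 [[444, 390, -1], [444, 380, -4], [444, 366, 1], [444, 344, 35], [444, 333, 35], [444, 322, 34], [445, 313, 26], [445, 310, -2], [445, 299, -2]]
219 [[435, 390, -2], [435, 379, -2], [436, 365, 4], [436, 356, -2], [436, 345, -4], [436, 333, -1], [436, 322, -2], [436, 310, -1], [436, 299, -2]]
```

View pics/c3.png

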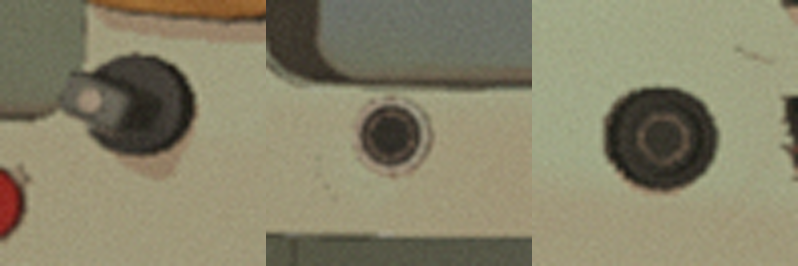

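The block ring is at about (261,223), the pad ring at (452.2,217.2) and the gauge cap at (172.6,204.8). The gauge is yawed about -16°. I'll move above it and turn the tool to a half-turn-equivalent yaw of 164°, which keeps q6 in range.

The rows are not in the units I measure in: shifts go in shares of 80 cm and turns go in shares of 2 pi rad. I convert before sending: -31.5 mm is -0.0394, 26 mm is 0.0325.

```bash

python3 -m jog '{"tx": [0.0325, 0.0325, 0.0325, 0.0325, 0.0325], "ty": [-0.0394, -0.0394, -0.0394, -0.0394, -0.0394], "tz": [0, 0, 0, 0, 0], "drx": [0, 0, 0, 0, 0], "dry": [0, 0, 0, 0, 0], "drz": [0, 0, 0, 0, 0]}' 85
python3 -m jog '{"tx": [0.0325, 0.0325, 0.0325, 0.0325, 0.0325], "ty": [-0.0394, -0.0394, -0.0394, -0.0394, -0.0394], "tz": [0, 0, 0, 0, 0], "drx": [0, 0, 0, 0, 0], "dry": [0, 0, 0, 0, 0], "drz": [0, 0, 0, 0, 0]}' >/dev/null
python3 -m jog '{"tx": [0.0325, 0.0325, 0.0325, 0.0325, 0.0325], "ty": [-0.0394, -0.0394, -0.0394, -0.0394, -0.0394], "tz": [0, 0, 0, 0, 0], "drx": [0, 0, 0, 0, 0], "dry": [0, 0, 0, 0, 0], "drz": [0, 0, 0, 0, 0]}'
python3 -m jog '{"tx": [0.025, 0.025, 0.025, 0.025], "ty": [-0.0444, -0.0444, -0.0444, -0.0444], "tz": [0, 0, 0, 0], "drx": [0, 0, 0, 0], "dry": [0, 0, 0, 0], "drz": [0, 0, 0, 0]}' >/dev/null
python3 -m jog '{"tx": [0.025, 0.025, 0.025, 0.025], "ty": [-0.0444, -0.0444, -0.0444, -0.0444], "tz": [0, 0, 0, 0], "drx": [0, 0, 0, 0], "dry": [0, 0, 0, 0], "drz": [0, 0, 0, 0]}' 
python3 -m jog '{"tx": [0, 0, 0, 0, 0], "ty": [0, 0, 0, 0, 0], "tz": [0, 0, 0, 0, 0], "drx": [0, 0, 0, 0, 0], "dry": [0, 0, 0, 0, 0], "drz": [-0.0199, -0.0199, -0.0199, -0.0199, -0.0199]}' >/dev/null
python3 -m jog '{"tx": [0, 0, 0, 0, 0], "ty": [0, 0, 0, 0, 0], "tz": [0, 0, 0, 0, 0], "drx": [0, 0, 0, 0, 0], "dry": [0, 0, 0, 0, 0], "drz": [-0.0199, -0.0199, -0.0199, -0.0199, -0.0199]}' >/dev/null
python3 -m jog '{"tx": [0, 0, 0, 0, 0], "ty": [0, 0, 0, 0, 0], "tz": [0, 0, 0, 0, 0], "drx": [0, 0, 0, 0, 0], "dry": [0, 0, 0, 0, 0], "drz": [-0.0199, -0.0199, -0.0199, -0.0199, -0.0199]}' >/dev/null
python3 -m jog '{"tx": [0, 0, 0, 0, 0], "ty": [0, 0, 0, 0, 0], "tz": [0, 0, 0, 0, 0], "drx": [0, 0, 0, 0, 0], "dry": [0, 0, 0, 0, 0], "drz": [-0.0199, -0.0199, -0.0199, -0.0199, -0.0199]}' 
python3 - <<'E'
from h import *
d=save('wrist','w1');print(at('top0',172.6,204.8,114),at('top0',186.2,205.8,34),at('top0',261,223.2,14),at('top0',452.2,217.2,12))
from scipy.spatial.transform import Rotation as r
o=status.get_obs();print(o['t'],o['ee_pos'],r.from_rotvec(o['orientation']).as_matrix().round(4),o['qpos'].round(2))
E
```

```text
t: 0.52
ee_pos: [289.3, -387.5, 222.3]
orientation: [-3.088, -0.573, 0.0]
ft_force: [1.3, -0.4, 1.4]
width: 85.1
grasp_force: 0.0
t: 1.35
ee_pos: [418.8, 0.0, 222.7]
orientation: [3.089, 0.575, 0.0]
ft_force: [0.9, -1.2, 0.6]
width: 85.2
grasp_force: 0.0
t: 2.02
ee_pos: [465.5, 322.6, 222.4]
orientation: [3.088, 0.575, -0.001]
ft_force: [0.4, -0.4, 0.6]
width: 85.0
grasp_force: 0.0
t: 3.68
ee_pos: [465.7, 320.3, 222.3]
orientation: [-0.419, -3.113, 0.001]
ft_force: [1.1, -0.3, -0.4]
width: 84.9
grasp_force: 0.0
[472.4287952  331.42266055 114.        ] [472.69744202 322.11255389  34.        ] [426.53459309 116.09543226  14.        ] [ 449.73108414 -427.73552747   12.        ]
3.7333 [465.69425408 320.28973211 222.32265747] [[-9.664e-01  2.571e-01 -6.000e-04]
 [ 2.571e-01  9.664e-01 -5.000e-04]
 [ 5.000e-04 -6.000e-04 -1.000e+00]] [ 0.58  0.34  1.76 -0.    1.04 -0.73]
```

View pics/w1_full.png

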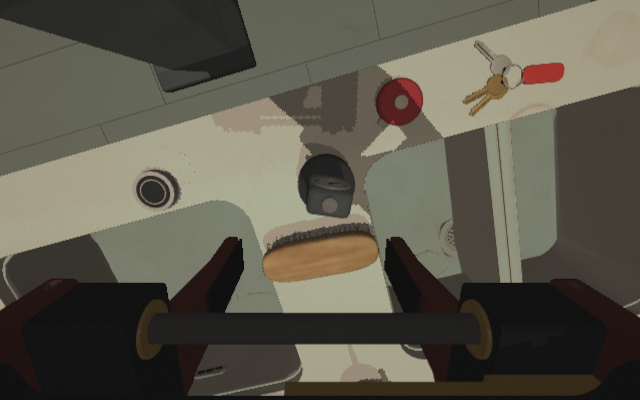

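The wrist view shows the gauge cap at (329,205) and the rest behind it. The gauge top's long edge runs about (307,206) to (349,218), the block ring is at (153,190), and the brush spans (263–378, 235–280).

```bash
python3 - <<'E'
from h import *
for n,u,v,z in [('cap',329,205,114),('rest',327,182,34),('ref',153,190,14),('brush',263,265,30),('brush',378,245,30),('brush',325,280,30),('edgeL',307,206,110),('edgeR',349,218,110)]: print(n,at('w1',u,v,z).round(1),at('w1',u,v).round(1))
show('w1',(270,130,400,230),6)
# case-top cluster
d=np.load('pics/w1.npz');P=np.array([at('w1',u,v) for v in range(140,240) for u in range(290,375)])
q=P[(P[:,2]>102)&(P[:,2]<125)];print(len(q),q.mean(0),cv2.minAreaRect(q[:,:2].astype(np.float32)))
d=np.load('pics/top0.npz');P=np.array([at('top0',u,v) for v in range(190,220) for u in range(160,200)])
q=P[(P[:,2]>98)&(P[:,2]<125)];print(len(q),q.mean(0),cv2.minAreaRect(q[:,:2].astype(np.float32)))
E
```

```text
cap [472.8 332.9 114. ] [473.5 332.8 111.9]
rest [469.2 335.4  34. ] [459.6 336.   76. ]
ref [425.1 117.9  14. ] [425.2 117.7  13.7]
brush [556.4 225.3  30. ] [548.8 230.6  46.1]
brush [568.3 377.9  30. ] [ 682.8  401.4 -195.4]
brush [599.9 298.7  30. ] [6.176e+02 2.952e+02 4.000e-01]
edgeL [469.5 312.1 110. ] [469.9 311.9 108.7]
edgeR [492.1 348.2 110. ] [5.334e+02 3.511e+02 5.000e-01]
1259 [471.1721178  333.33741177 109.06577293] ((472.1502990722656, 333.48077392578125), (43.919281005859375, 31.06212615966797), 64.93844604492188)
194 [471.73449296 330.59319995 107.66931578] ((471.2776794433594, 332.2756652832031), (42.74628448486328, 30.086912155151367), 64.27420806884766)
```

View pics/w1_270_130_400_230.png

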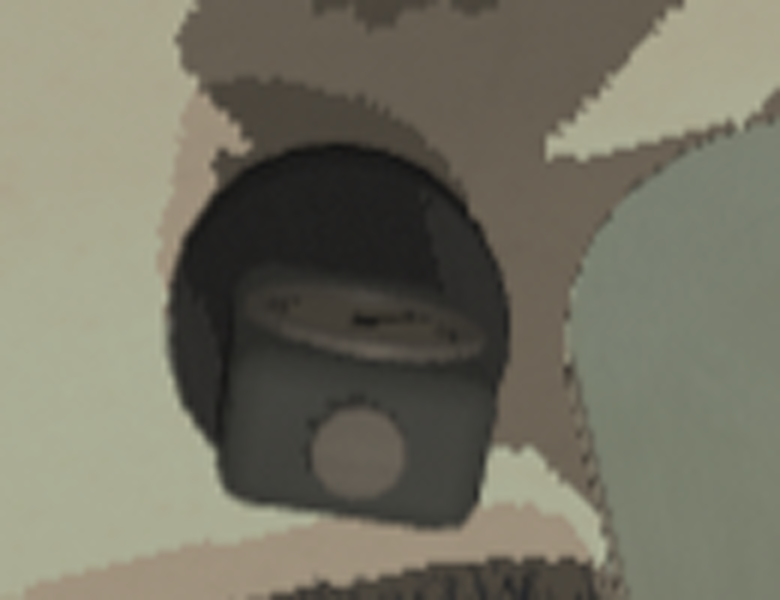

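The crop shows the dial facing the front edge and the cap at about (329,205) full-frame. I'll check the yaw from the top's back edge.

```bash
python3 - <<'E'
from h import *
# back top edge endpoints in crop px (pre-rounding corners)
for a,b in [((240,500),(460,526)),((250,502),(440,524))]:
    p,q=[at('w1',270+x/6,130+y/6,110) for x,y in (a,b)];e=q-p;print(p,q,np.degrees(np.arctan2(e[1],e[0])))
d=np.load('pics/w1.npz');P=np.array([at('w1',u,v) for v in range(140,240) for u in range(290,375)])
q=P[(P[:,2]>104)&(P[:,2]<118)]
lo,hi=np.percentile(q[:,:2],1,axis=0),np.percentile(q[:,:2],99,axis=0)
c=np.cov(q[:,:2].T);w,v=np.linalg.eigh(c);print(lo,hi,np.degrees(np.arctan2(v[1,1],v[0,1])),np.sqrt(w*12))
E
```

```text
[477.41013662 312.86897845 110.        ] [491.14123409 346.10515223 110.        ] 67.55266293283643
[478.16621276 314.33612463 110.        ] [489.94868638 343.05667256 110.        ] 67.69433328995541
[455.49296973 311.51102547] [490.17851534 354.31719206] 66.20536495674315 [26.79925795 41.51772248]
```

Converted, 30 mm is 0.0375, 13.6 mm is 0.017, 0.07 rad is 0.0111.

```bash

python3 -m jog '{"tx": [-0.0041, 0, 0, 0, 0], "ty": [0.017, 0, 0, 0, 0], "tz": [0, 0.0375, 0.0375, 0.025, 0], "drx": [0, 0, 0, 0, 0], "dry": [0, 0, 0, 0, 0], "drz": [0, 0.0111, 0.0111, 0, 0]}' 
python3 -m jog '{"tx": [0, 0, 0, 0, 0], "ty": [0, 0, 0, 0, 0], "tz": [0.035, 0.035, 0.035, 0, 0], "drx": [0, 0, 0, 0, 0], "dry": [0, 0, 0, 0, 0], "drz": [0, 0, 0, 0, 0]}'
python3 - <<'E'
from h import *
save('wrist','w2')
E
```

```text
t: 4.15
ee_pos: [470.2, 330.9, 138.4]
orientation: [-0.648, -3.068, 0.009]
ft_force: [-1.0, -0.0, -0.3]
width: 85.0
grasp_force: 0.0
t: 4.57
ee_pos: [472.4, 332.4, 58.6]
orientation: [-0.647, -3.073, 0.002]
ft_force: [0.6, -0.2, 0.4]
width: 84.8
grasp_force: 0.0
```

View pics/w2_full.png

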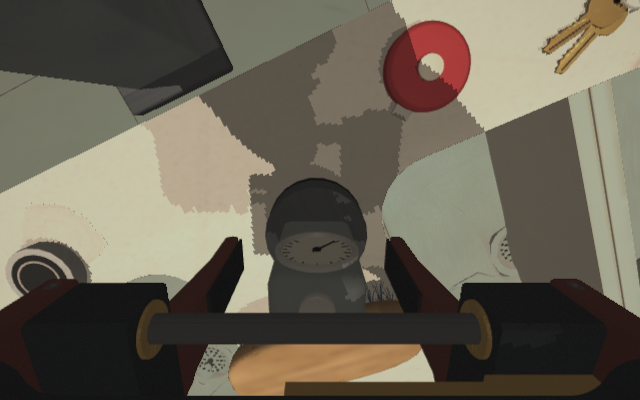

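The gauge (268–364) is centred between the fingers (242–388) and square to them. Closing now.

```bash

python3 -m jog '{"tx": [0, 0, 0, 0, 0], "ty": [0, 0, 0, 0, 0], "tz": [0, 0, 0, 0, 0], "drx": [0, 0, 0, 0, 0], "dry": [0, 0, 0, 0, 0], "drz": [0, 0, 0, 0, 0]}' 30
python3 -m jog '{"tx": [0, 0, 0, 0, 0], "ty": [0, 0, 0, 0, 0], "tz": [0, 0, 0, 0, 0], "drx": [0, 0, 0, 0, 0], "dry": [0, 0, 0, 0, 0], "drz": [0, 0, 0, 0, 0]}'
```

```text
t: 5.03
ee_pos: [473.1, 332.9, 59.4]
orientation: [0.645, 3.074, 0.001]
ft_force: [-0.2, -0.8, 0.7]
width: 55.2
grasp_force: 0.0
t: 5.45
ee_pos: [473.0, 332.9, 59.0]
orientation: [0.645, 3.074, 0.001]
ft_force: [-1.1, 0.3, 5.5]
width: 44.0
grasp_force: 30.0
```

Converted, -20 mm is -0.025, -15 mm is -0.0188.

```bash

python3 -m jog '{"tx": [0, 0, 0, 0, 0], "ty": [0, 0, 0, 0, 0], "tz": [-0.0063, -0.0188, -0.025, -0.025, 0], "drx": [0, 0, 0, 0, 0], "dry": [0, 0, 0, 0, 0], "drz": [0, 0, 0, 0, 0]}'
python3 -m jog '{"tx": [-0.0063, -0.0081, -0.0081, -0.0081, -0.0081], "ty": [-0.0313, -0.04, -0.04, -0.04, -0.04], "tz": [0, 0, 0, 0, 0], "drx": [0, 0, 0, 0, 0], "dry": [0, 0, 0, 0, 0], "drz": [0, 0, 0, 0, 0]}'
python3 -m jog '{"tx": [-0.0081, -0.0075, 0, 0, 0], "ty": [-0.04, -0.0394, 0, 0, 0], "tz": [0, 0, 0.0188, 0, 0], "drx": [0, 0, 0, 0, 0], "dry": [0, 0, 0, 0, 0], "drz": [0, 0, 0, 0, 0]}'
python3 - <<'E'
from h import *
save('wrist','w3');save('scene','s3');show('s3',(180,120,310,260),4)
o=status.get_obs();print(o['ft_force'],o['ee_pos'])
E
```

```text
t: 5.87
ee_pos: [474.3, 333.6, 121.7]
orientation: [0.645, 3.071, 0.005]
ft_force: [0.8, 0.3, -2.2]
width: 43.6
grasp_force: 30.0
t: 6.28
ee_pos: [438.2, 178.5, 117.6]
orientation: [-0.644, -3.073, 0.002]
ft_force: [1.5, -0.1, -2.1]
width: 44.2
grasp_force: 30.0
t: 6.7
ee_pos: [424.8, 116.6, 102.8]
orientation: [-0.647, -3.072, 0.001]
ft_force: [-0.0, 1.4, -2.1]
width: 43.7
grasp_force: 30.0
[ 0.37336157  0.57722396 -1.72346119] [425.80870527 117.51977354 103.60193944]
```

View pics/w3_full.png

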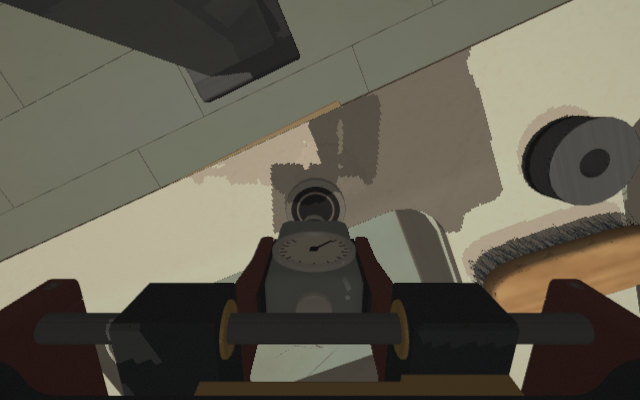

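View pics/s3_180_120_310_260.png

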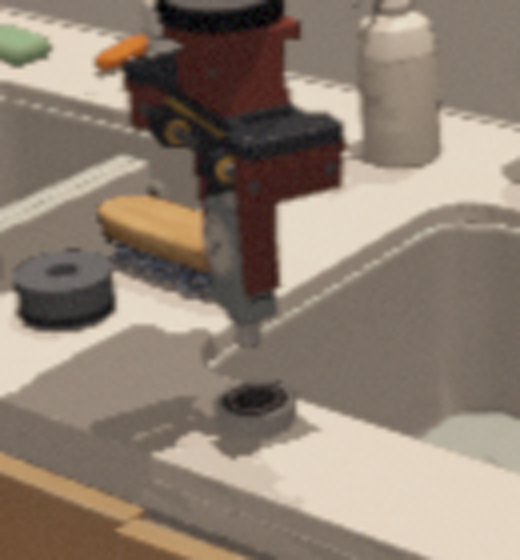

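The wrist view shows the ring partly hidden at about (316,207), with the stem end just below it. The scene view shows the foot roughly over the block. I'll refine the ring centre with disc fits.

```bash
python3 - <<'E'
from h import *
def disc(f,u,v,r,z,thr,name):
    d=np.load('pics/'+f+'.npz');g=cv2.cvtColor(d['img'],cv2.COLOR_RGB2GRAY)
    s=8;x0,y0=u-r,v-r;c=cv2.resize(g[y0:v+r+1,x0:u+r+1],None,fx=s,fy=s,interpolation=cv2.INTER_CUBIC)
    m=(c<thr).astype(np.uint8);cs,_=cv2.findContours(m,cv2.RETR_EXTERNAL,cv2.CHAIN_APPROX_NONE)
    k=max(cs,key=cv2.contourArea);e=cv2.fitEllipse(k);cx,cy=[(q+.5)/s-.5 for q in e[0]]
    p=at(f,cx+x0,cy+y0,z);print(name,f,c.min(),np.median(c),e[1][0]/s,e[1][1]/s,p.round(1))
for t in (60,75,90):
    disc('top0',261,223,12,14,t,'ref')
    disc('w1',153,190,22,14,t,'ref')
    disc('top0',452,217,18,22,t,'pad')
d=np.load('pics/w3.npz');g=cv2.cvtColor(d['img'],cv2.COLOR_RGB2GRAY)
# ring block outer: depth points at ~14mm
P=[at('w3',u,v) for v in range(170,225) for u in range(280,352)];P=np.array(P)
q=P[(P[:,2]>9)&(P[:,2]<19)];print(len(q),q.min(0),q.max(0))
# stem/foot points
P=np.array([at('w3',u,v) for v in range(210,226) for u in range(300,332)]);q=P[(P[:,2]>50)&(P[:,2]<78)];print(len(q),q.mean(0),q.min(0),q.max(0))
cv2.imwrite('pics/w3c.png',cv2.resize(d['img'][165:330,240:400,::-1],None,fx=3.6,fy=3.6,interpolation=cv2.INTER_CUBIC))
E
```

```text
ref top0 40 136.0 9.235907554626465 9.276329040527344 [426.6 117.8  14. ]
ref w1 28 108.0 28.94508934020996 34.34077453613281 [426.5 116.9  14. ]
pad top0 24 149.0 24.382312774658203 26.713441848754883 [ 450.6 -422.3   22. ]
ref top0 40 136.0 13.718307495117188 14.098267555236816 [427.  117.5  14. ]
ref w1 28 108.0 29.426584243774414 34.85314178466797 [426.5 116.8  14. ]
pad top0 24 149.0 24.8972225189209 27.361438751220703 [ 450.6 -422.3   22. ]
ref top0 40 136.0 14.52511215209961 14.597046852111816 [426.6 117.7  14. ]
ref w1 28 108.0 29.872982025146484 35.2623291015625 [426.5 116.8  14. ]
pad top0 24 149.0 25.352718353271484 27.891036987304688 [ 450.5 -422.2   22. ]
1998 [400.0965901   89.93617024   9.2022641 ] [446.13583883 143.21102437  16.14269721]
85 [417.23827725 119.31239713  63.51047979] [412.8091014  111.51867479  56.2378227 ] [422.78102144 124.45480093  77.87049131]
```

View pics/w3c.png

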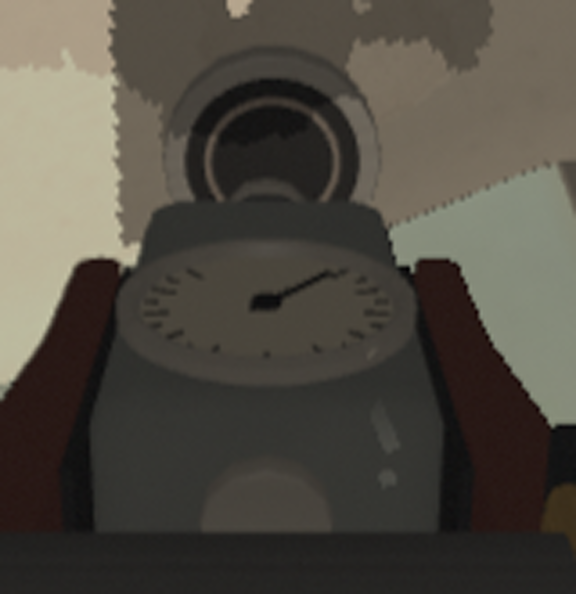

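The stem and ring line up laterally within about 1 mm, and the block disc fits agree at (426.5,117.2). I'll descend in steps.

Converted, 12 mm is 0.015, 1.2 mm is 0.0015.

```bash

python3 -m jog '{"tx": [-0.0011, 0, 0, 0, 0], "ty": [0.0015, 0, 0, 0, 0], "tz": [0.015, 0.015, 0.0138, 0, 0], "drx": [0, 0, 0, 0, 0], "dry": [0, 0, 0, 0, 0], "drz": [0, 0, 0, 0, 0]}'
python3 -m jog '{"tx": [0, 0, 0, 0], "ty": [0, 0, 0, 0], "tz": [0.0019, 0.0013, 0, 0], "drx": [0, 0, 0, 0], "dry": [0, 0, 0, 0], "drz": [0, 0, 0, 0]}'
```

```text
t: 7.22
ee_pos: [426.9, 118.4, 68.6]
orientation: [-0.643, -3.074, 0.0]
ft_force: [-0.3, 0.3, -2.4]
width: 43.8
grasp_force: 30.0
t: 7.55
ee_pos: [427.1, 117.8, 66.6]
orientation: [0.645, 3.074, 0.001]
ft_force: [0.1, -0.7, -2.9]
width: 44.0
grasp_force: 30.0
```

Converted, 1 mm is 0.0013.

```bash

python3 -m jog '{"tx": [0, 0, 0], "ty": [0, 0, 0], "tz": [0.0013, 0.0013, 0], "drx": [0, 0, 0], "dry": [0, 0, 0], "drz": [0, 0, 0]}' | egrep 'ee|ft'
python3 -m jog '{"tx": [0, 0, 0], "ty": [0, 0, 0], "tz": [0.0013, 0, 0], "drx": [0, 0, 0], "dry": [0, 0, 0], "drz": [0, 0, 0]}'| egrep 'ee|ft'
python3 -m jog '{"tx": [0, 0, 0], "ty": [0, 0, 0], "tz": [0.0006, 0, 0], "drx": [0, 0, 0], "dry": [0, 0, 0], "drz": [0, 0, 0]}'| egrep 'ee|ft'
```

```text
ee_pos: [426.9, 117.7, 64.1]
ft_force: [-0.7, 0.2, -2.9]
ee_pos: [427.0, 117.7, 63.2]
ft_force: [0.3, 0.2, -2.2]
ee_pos: [426.9, 117.7, 62.7]
ft_force: [-0.1, 0.2, -1.6]
```

Converted, 0.5 mm is 0.0006.

```bash

python3 -m jog '{"tx": [0, 0, 0], "ty": [0, 0, 0], "tz": [0.0006, 0, 0], "drx": [0, 0, 0], "dry": [0, 0, 0], "drz": [0, 0, 0]}' | egrep 'ee|ft'
python3 -m jog '{"tx": [0, 0, 0], "ty": [0, 0, 0], "tz": [0.0006, 0, 0], "drx": [0, 0, 0], "dry": [0, 0, 0], "drz": [0, 0, 0]}'| egrep 'ee|ft'
python3 -m jog '{"tx": [0, 0, 0], "ty": [0, 0, 0], "tz": [0.0006, 0, 0], "drx": [0, 0, 0], "dry": [0, 0, 0], "drz": [0, 0, 0]}'| egrep 'ee|ft'
```

```text
ee_pos: [427.0, 117.7, 62.2]
ft_force: [0.6, -0.5, 0.3]
ee_pos: [426.9, 117.7, 61.7]
ft_force: [-0.1, -0.1, 1.1]
ee_pos: [427.0, 117.7, 61.2]
ft_force: [-0.0, -0.0, 1.8]
```

Converted, 0.4 mm is 0.0005.

```bash

python3 -m jog '{"tx": [0, 0, 0], "ty": [0, 0, 0], "tz": [0.0005, 0, 0], "drx": [0, 0, 0], "dry": [0, 0, 0], "drz": [0, 0, 0]}' | egrep 'ee|ft'
python3 -m jog '{"tx": [0, 0, 0], "ty": [0, 0, 0], "tz": [0.0004, 0, 0], "drx": [0, 0, 0], "dry": [0, 0, 0], "drz": [0, 0, 0]}'| egrep 'ee|ft'
```

```text
ee_pos: [427.0, 117.7, 60.9]
ft_force: [-0.5, 0.2, 4.9]
ee_pos: [427.0, 117.7, 60.9]
ft_force: [-1.5, -1.1, 11.1]
```

Push is about 13 N above the -2.2 N baseline. I'll hold about 1.2 s.

```bash

for i in 1 2 3; do python3 -m jog '{"tx": [0, 0, 0, 0, 0], "ty": [0, 0, 0, 0, 0], "tz": [0, 0, 0, 0, 0], "drx": [0, 0, 0, 0, 0], "dry": [0, 0, 0, 0, 0], "drz": [0, 0, 0, 0, 0]}' | egrep 't:|ee|ft|or|gr'; done
```

```text
t: 9.97
ee_pos: [427.0, 117.7, 60.9]
orientation: [0.645, 3.074, 0.0]
ft_force: [-1.7, 0.4, 9.9]
grasp_force: 30.0
t: 10.38
ee_pos: [427.0, 117.7, 60.9]
orientation: [0.645, 3.074, 0.0]
ft_force: [-1.4, -0.2, 9.9]
grasp_force: 30.0
t: 10.8
ee_pos: [427.0, 117.7, 60.9]
orientation: [0.645, 3.074, 0.0]
ft_force: [-2.2, 0.3, 9.6]
grasp_force: 30.0
```

Converted, -20 mm is -0.025, -15 mm is -0.0188.

```bash

python3 -m jog '{"tx": [0, 0, 0, 0, 0], "ty": [0, 0, 0, 0, 0], "tz": [-0.0063, -0.0188, -0.025, -0.0125, 0], "drx": [0, 0, 0, 0, 0], "dry": [0, 0, 0, 0, 0], "drz": [0, 0, 0, 0, 0]}' |grep ee
python3 -m jog '{"tx": [-0.015, -0.0213, -0.0213, -0.0213, -0.0213], "ty": [-0.0313, -0.0438, -0.0438, -0.0438, -0.0438], "tz": [0, 0, 0, 0, 0], "drx": [0, 0, 0, 0, 0], "dry": [0, 0, 0, 0, 0], "drz": [0, 0, 0, 0, 0]}'|grep ee
python3 -m jog '{"tx": [-0.0213, -0.0213, -0.0213, -0.0213, -0.0213], "ty": [-0.0438, -0.0438, -0.0438, -0.0438, -0.0438], "tz": [0, 0, 0, 0, 0], "drx": [0, 0, 0, 0, 0], "dry": [0, 0, 0, 0, 0], "drz": [0, 0, 0, 0, 0]}'|grep ee
python3 -m jog '{"tx": [-0.0213, -0.0213, -0.0213, -0.0213, -0.0088], "ty": [-0.0438, -0.0438, -0.0438, -0.0438, -0.0175], "tz": [0, 0, 0, 0, 0], "drx": [0, 0, 0, 0, 0], "dry": [0, 0, 0, 0, 0], "drz": [0, 0, 0, 0, 0]}'|grep ee
python3 -m jog '{"tx": [0, 0], "ty": [0, 0], "tz": [0, 0], "drx": [0, 0], "dry": [0, 0], "drz": [0, 0]}'
python3 - <<'E'
from h import *
save('wrist','w4')
d=np.load('pics/w4.npz');
cv2.imwrite('pics/w4c.png',cv2.resize(d['img'][130:300,220:420,::-1],None,fx=4,fy=3.5,interpolation=cv2.INTER_CUBIC)[:595])
P=np.array([at('w4',u,v) for v in range(150,240) for u in range(250,380)]);q=P[(P[:,2]>18)&(P[:,2]<26)];print(len(q),q.min(0),q.max(0))
save('top','top4')
E
```

```text
ee_pos: [428.1, 118.0, 112.1]
ee_pos: [433.0, -67.0, 109.7]
ee_pos: [440.3, -261.7, 109.4]
ee_pos: [447.8, -435.8, 109.4]
t: 12.63
ee_pos: [447.1, -431.1, 108.9]
orientation: [-0.648, -3.072, -0.002]
ft_force: [0.1, 1.0, -2.7]
width: 44.0
grasp_force: 30.0
1720 [ 415.39783193 -464.3380292    18.00953747] [ 482.26600052 -393.58008654   23.65290029]
```

View pics/w4c.png

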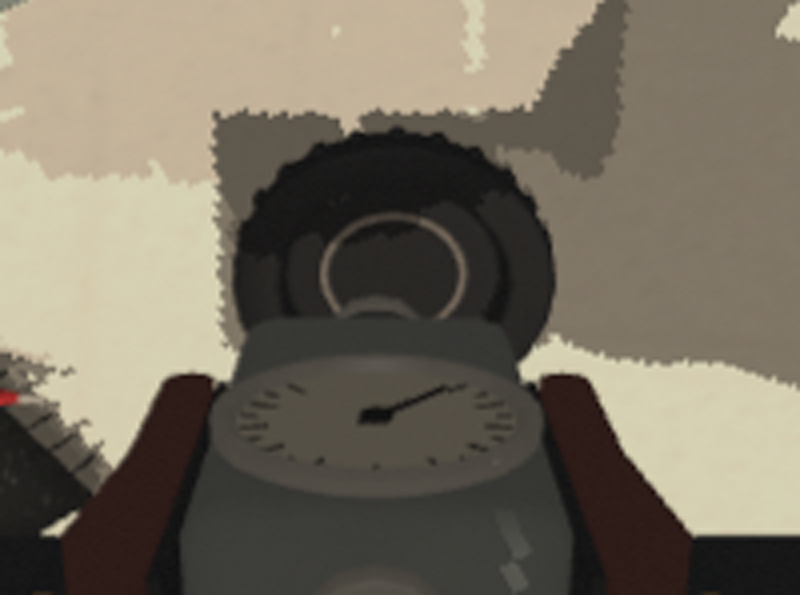

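The crop shows the pad's ring with its left edge at (323,270), right edge at (466,270) and top at (395,215). In full frame the centre column is about 318.6, and the stem is at about 314.5.

```bash
python3 - <<'E'
from h import *
f=lambda x,y:at('w4',220+(x+.5)/4-.5,130+(y+.5)/3.5-.5,12)
L,R,T=f(323,270),f(466,270),f(395,215)
# known tool axes
X=np.array([-.9157,.4019]);Y=np.array([.4019,.9157])
for n,p in zip('LRT',(L,R,T)): print(n,p.round(1),(p[:2]@X).round(1),(p[:2]@Y).round(1))
from scipy.optimize import least_squares
pts=np.array([f(*p)[:2] for p in [(323,270),(466,270),(395,215),(345,233),(443,233),(332,300),(455,305)]])
s=least_squares(lambda c:np.hypot(*(pts-c[:2]).T)-c[2],[450,-427,15]);print('circle',s.x,s.fun.round(1))
c=np.array([450,-427.5]);print(c@X,c@Y)
# rest of check: same circle on ref in w3 (crop w3c) 
f=lambda x,y:at('w3',240+(x+.5)/3.6-.5,165+(y+.5)/3.6-.5,14)
pts=np.array([f(*p)[:2] for p in [(206,155),(340,155),(272,98),(222,117),(322,117),(223,193),(322,193)]])
s=least_squares(lambda c:np.hypot(*(pts-c[:2]).T)-c[2],[426,117,15]);print('refcircle',s.x,s.fun.round(1))
# pad outline in top4/top0: depth>15 mask
d=np.load('pics/top0.npz')
P=np.array([at('top0',u,v,12) for v in range(210,225) for u in range(444,461)]);g=d['img'][210:225,444:461].mean(2).ravel()
inr=np.hypot(P[:,0]-450,P[:,1]+427.5)<20;w=np.clip(g-50,0,None)*inr;print('ring top',(P*w[:,None]).sum(0)/w.sum())
print(status.get_obs()['ee_pos'])
E
```

```text
L [ 443.6 -443.    12. ] -584.2 -227.4
R [ 456.7 -413.3   12. ] -584.3 -194.9
T [ 436.7 -422.2   12. ] -569.5 -211.1
circle [ 451.51092426 -428.71671107   16.075207  ] [ 0.3  0.2  0.1 -0.1 -0.3 -0.3  0. ]
-583.87725 -210.60675
refcircle [425.78685754 117.2585718   15.75944731] [ 0.6  0.7 -0.7  0.2  0.  -0.4 -0.4]
ring top [ 451.00016682 -428.4710454    12.        ]
[ 447.21411633 -429.40801347  109.24112552]
```

Converted, 15 mm is 0.0188, -3.2 mm is -0.004.

```bash

python3 -m jog '{"tx": [-0.004, 0, 0, 0, 0], "ty": [0.0036, 0, 0, 0, 0], "tz": [0, 0.0188, 0.0188, 0.015, 0], "drx": [0, 0, 0, 0, 0], "dry": [0, 0, 0, 0, 0], "drz": [0, 0, 0, 0, 0]}'
python3 -m jog '{"tx": [0, 0], "ty": [0, 0], "tz": [0, 0], "drx": [0, 0], "dry": [0, 0], "drz": [0, 0]}'|egrep 'ee|ft'
python3 -m jog '{"tx": [0, 0, 0, 0, 0], "ty": [0, 0, 0, 0, 0], "tz": [0.0013, 0.0013, 0.0013, 0, 0], "drx": [0, 0, 0, 0, 0], "dry": [0, 0, 0, 0, 0], "drz": [0, 0, 0, 0, 0]}'|egrep 'ee|ft'
```

```text
t: 13.15
ee_pos: [451.2, -427.4, 66.1]
orientation: [-0.643, -3.071, -0.004]
ft_force: [-0.2, 1.1, -2.3]
width: 44.1
grasp_force: 30.0
ee_pos: [452.6, -429.6, 68.9]
ft_force: [-0.6, 0.1, -3.4]
ee_pos: [452.1, -429.8, 65.6]
ft_force: [0.5, -0.6, -2.3]
```

Converted, 1.1 mm is 0.0014, 1 mm is 0.0013.

```bash

python3 -m jog '{"tx": [0.0014, 0, 0, 0, 0], "ty": [0.0008, 0, 0, 0, 0], "tz": [0, 0.0013, 0.0013, 0, 0], "drx": [0, 0, 0, 0, 0], "dry": [0, 0, 0, 0, 0], "drz": [0, 0, 0, 0, 0]}'|egrep 'ee|ft'
python3 -m jog '{"tx": [0, 0, 0, 0], "ty": [0, 0, 0, 0], "tz": [0.0013, 0.0013, 0, 0], "drx": [0, 0, 0, 0], "dry": [0, 0, 0, 0], "drz": [0, 0, 0, 0]}'|egrep 'ee|ft'
python3 -m jog '{"tx": [0, 0, 0], "ty": [0, 0, 0], "tz": [0.0009, 0, 0], "drx": [0, 0, 0], "dry": [0, 0, 0], "drz": [0, 0, 0]}'|egrep 'ee|ft'
python3 - <<'E'
from h import *
save('wrist','w5');save('scene','s5')
E
```

```text
ee_pos: [451.3, -428.7, 63.4]
ft_force: [-0.5, -0.3, -2.6]
ee_pos: [451.3, -428.8, 61.4]
ft_force: [0.0, 0.2, -2.3]
ee_pos: [451.4, -428.8, 60.9]
ft_force: [-0.3, 0.2, -1.7]
```

Converted, 0.5 mm is 0.0006.

```bash

python3 -m jog '{"tx": [0, 0, 0], "ty": [0, 0, 0], "tz": [0.0006, 0, 0], "drx": [0, 0, 0], "dry": [0, 0, 0], "drz": [0, 0, 0]}' | egrep 'ee|ft'
python3 -m jog '{"tx": [0, 0, 0], "ty": [0, 0, 0], "tz": [0.0006, 0, 0], "drx": [0, 0, 0], "dry": [0, 0, 0], "drz": [0, 0, 0]}'| egrep 'ee|ft'
python3 -m jog '{"tx": [0, 0, 0], "ty": [0, 0, 0], "tz": [0.0005, 0, 0], "drx": [0, 0, 0], "dry": [0, 0, 0], "drz": [0, 0, 0]}'| egrep 'ee|ft'
```

```text
ee_pos: [451.4, -428.8, 60.4]
ft_force: [-1.4, -0.2, -0.2]
ee_pos: [451.4, -428.8, 59.9]
ft_force: [0.3, 0.4, -0.2]
ee_pos: [451.4, -428.8, 59.5]
ft_force: [-0.8, 0.8, 1.3]
```

Converted, 0.3 mm is 0.0004.

```bash

python3 -m jog '{"tx": [0, 0, 0], "ty": [0, 0, 0], "tz": [0.0004, 0, 0], "drx": [0, 0, 0], "dry": [0, 0, 0], "drz": [0, 0, 0]}' | egrep 'ee|ft'
python3 -m jog '{"tx": [0, 0, 0], "ty": [0, 0, 0], "tz": [0.0004, 0, 0], "drx": [0, 0, 0], "dry": [0, 0, 0], "drz": [0, 0, 0]}'| egrep 'ee|ft'
```

```text
ee_pos: [451.4, -428.8, 59.2]
ft_force: [-0.5, -0.6, 2.5]
ee_pos: [451.4, -428.8, 59.0]
ft_force: [0.1, 0.4, 4.5]
```

```bash

python3 -m jog '{"tx": [0, 0, 0], "ty": [0, 0, 0], "tz": [0.0004, 0, 0], "drx": [0, 0, 0], "dry": [0, 0, 0], "drz": [0, 0, 0]}' | egrep 'ee|ft'
python3 -m jog '{"tx": [0, 0, 0, 0], "ty": [0, 0, 0, 0], "tz": [0, 0, 0, 0], "drx": [0, 0, 0, 0], "dry": [0, 0, 0, 0], "drz": [0, 0, 0, 0]}'| egrep 'ee|ft'
```

```text
ee_pos: [451.4, -428.8, 58.9]
ft_force: [-0.0, 0.6, 7.2]
ee_pos: [451.4, -428.8, 58.9]
ft_force: [-1.3, 1.4, 7.1]
```

Converted, 0.2 mm is 0.0003.

```bash

python3 -m jog '{"tx": [0, 0, 0, 0], "ty": [0, 0, 0, 0], "tz": [0.0003, 0, 0, 0], "drx": [0, 0, 0, 0], "dry": [0, 0, 0, 0], "drz": [0, 0, 0, 0]}' | egrep 'ee|ft'
python3 -m jog '{"tx": [0, 0, 0, 0, 0], "ty": [0, 0, 0, 0, 0], "tz": [0, 0, 0, 0, 0], "drx": [0, 0, 0, 0, 0], "dry": [0, 0, 0, 0, 0], "drz": [0, 0, 0, 0, 0]}'
python3 - <<'E'
from h import *
X=np.array([-.9157,.4019])
P=np.array([at('w4',u,v) for v in range(212,224) for u in range(298,332)]);q=P[(P[:,2]>60)&(P[:,2]<84)];m=q[:,:2].mean(0);print(len(q),m-8.5*X,'TCP then 447.1,-430.3')
E
```

```text
ee_pos: [451.5, -428.8, 58.9]
ft_force: [-1.3, 1.6, 8.4]
t: 17.42
ee_pos: [451.4, -428.8, 58.9]
orientation: [0.645, 3.074, -0.0]
ft_force: [-1.5, 1.0, 8.6]
width: 43.8
grasp_force: 30.0
87 [ 447.33847074 -431.45050922] TCP then 447.1,-430.3
```

Push is about 11 N and steady, upright, with the foot within about 1–2 mm of the ring's centre. Handing in.

```bash
python3 -c "from workcell import ticket;print(ticket.close_job())"
```

```text
the job is handed in; nothing more can be done
None
```

I held the gauge on the reference block for over a second at about 12 N. I then handed the job in with it still held upright in the round pad's cup at about 11 N, about 1–2 mm from the ring's centre by my measurements; no verdict was returned.

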